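Issue the nut from the back of the stock tray

ROBOT

A 7-joint arm with a two-finger parallel gripper is mounted at the origin on the work surface. World frame = base frame: x ahead of the robot, y to its left, z up, the work surface at z = 0. Lengths are in mm, angles in rad, forces in N, time in s.
With the tool pointing down it reaches from about 425 to 1025 mm from the base axis. Payload 3.6 kg.
Tool frame: the origin (TCP) lies at the very end of the fingers, on their centre line; the grasp point (between the pads) lies 19 mm behind it; z points along the fingers, x is the direction in which the jaws open and shut, and the axes are right-handed (so a half turn about z gives the same grasp; the last joint's range is limited). The gripper opens to 85 mm and grips with 20 to 120 N. Pads are 22 mm wide; open, the fingers measure 114 mm over their backs; the gripper's body (76 mm by 85 mm) begins 54 mm behind the grasp point. The pads swing forward as they close: fully open they stand 13 mm farther back than shut.
Start: joints at [1.242, 0.591, 0.048, 1.609, -0.033, 0.943, -0.034], TCP at [168.671, -705.11, 231.302] pointing down, gripper open.
Joint ranges: [-2.69, 2.69], [-0.47, 2.24], [-1.27, 1.36], [0.19, 2.51], [-1.53, 4.68], [0.08, 2.07], [-3.09, 3.09]. Speed limits (rad/s): [2.57, 2.57, 3.14, 3.14, 3.14, 3.14, 3.14].

INTERFACE

Orientations are given as a unit quaternion [w, x, y, z].
In Python, from cell import manip gives the robot as it stands.
- The arm moves only by the tool send_rows, never from a script. Its argument "commands" is a list that holds one entry, the list of rows, each a list of 7 numbers: the opening, from -1 (shut) to 1 (fully open), so that 0 is half open, then the shift along the world's x, y, z in mm, then the turn, a rotation vector about the world's x, y, z in rad. A call has 1 to 8 rows; each row is the pose to reach, as a shift and turn from the pose measured when the call began; what a row does not reach only later rows make up. A row lasts 1/10 s, in which the tool goes at most 50 mm and 8.59 degrees, less where a joint would pass 70% of its speed; a pose out of reach is approached as far as the arm can. A call with a gripper value outside its range is refused whole. The fingers move at their own pace and stop on an object; "squeeze" is the grip in N (left out, the last holds). Time passes only in rows, so rows that repeat a pose let the fingers close. It gives the time, the measured TCP pose, the force and the opening at its end, in the units of the state.
- manip.read_state(): the state, without advancing time (a new reading comes with each control period).
- manip.grab_frame(name): name is "scene" or "top" or "wrist"; returns the picture (420x560x3 uint8, blue, green, red); there is no depth.
- manip.camera_params(name): a dict with "mtx" (3x3 intrinsics, pixels), "k1" (the pictures are not rectified: a ray, as slopes to the right and down, at radius r is drawn at 1 + k1 r^2 times it, then the intrinsics apply), "R" (3x3) and "t" (3): a world point X has camera coordinates R X + t. Camera axes: x right, y down, z forward; pixel columns grow to the right and rows downward; lengths in mm; the calibration is good to about 2 mm. A picture is of the moment at which its call begins: read the wrist's pose just before it. camera_params takes no time and is no camera call; for the wrist camera it gives the pose at the moment of the call.
- manip.job_done(): hands the job in, once; it reports no verdict.
The state is a dict: "t": time; "joint_pos": joint angles; "qvel": joint speeds; "tau": joint torques, N m; "ee_pos": TCP position; "ee_rot": TCP orientation; "wrist_force": force on the tool from outside, world axes, zero at the start; "wrist_torque": the same for the moment, N m; "grip_width": opening from 0.0 (shut) to 1.0 (fully open).
Only numpy, scipy, OpenCV 4.12 (cv2) and the standard library are available. Lean on these libraries where they do the work, as an engineer would, in place of code of your own. Each camera call takes 0.05 s, during which the arm holds its last target. There are 200 camera calls.

TASK

Issue the hexagon nut that stands hemmed in at the back of the blue stock tray: first stand all three tall things that hem it in (spray can, carton, pipe piece) upright in the empty metal side tray, then lay the nut flat on the middle of the round pad of the bench scale, and after that put each tall thing back upright on the very spot in the stock tray where it stood before. Never tip the tall things over, and leave the round collar and the square flange in the stock tray where they lie.

Things in the scene. Friction and masses are not known exactly. Their poses are not given: they have to be found in the camera images.
- spray_can: Round metal spray can with a narrower white cap, standing upright: 110 mm tall, body diameter 45 mm up to 94 mm height, above that the cap of 38 mm diameter up to the top. Origin at the centre of its underside, z up. One of the three tall things. 0.14 to 0.27 kg.
- carton: Tall closed cardboard carton, 44 x 44 mm square (faces square to its x and y axes), 110 mm tall, standing upright. Rigid. Origin at the centre of its underside, z up. One of the three tall things. 0.17 to 0.33 kg.
- pipe: Short piece of steel pipe standing on end, open at both ends: 100 mm tall, outer diameter 42 mm, bore 33 mm. Origin at the centre of its lower end, z up along the pipe. One of the three tall things. 0.25 to 0.46 kg.
- hex_nut: Dark steel hexagon nut lying flat with its hole upright, the thing to issue: 28 mm tall, 40 mm across flats (46 mm over corners), hole about 26 mm wide. Origin at the centre of its underside, z up; a pair of flats is square to its x axis, the other pairs 60 degrees round either way. About 0.15 kg.
- stock_tray: Fixed blue tray, 200 (its x, roughly away from the robot) by 230 mm (y), walls 5 mm thick, rim 22 mm and floor 5 mm above the table. Origin: centre of its underside. Three flat dark 56 mm squares on its floor mark the tall things' places, at tray x, y = (-32, 0), (35, 64), (35, -64) mm; which stands on which changes, each within 6 mm of the centre. The nut lies at about (35, 0).
- park_tray: Fixed empty bare-metal tray, the side tray in which to park the tall things: 280 mm (its x) by 180 mm (its y) outside, walls 5 mm thick, rim 20 mm and floor 5 mm above the table. Origin at the centre of its underside. It stands to the left or the right of the stock tray.
- scale_pad (a point): Centre of the round dark pad (76 mm diameter, level) on the steel plate of the white bench scale, at its upper face, 45 mm above the table; z up. Fixed; the plate does not give way. The plate is 145 mm (x) by 175 mm (y), centred here; a small display lies on its -x side. The scale stands on the other side of the stock tray from the metal tray.
- collar: Round steel collar lying flat in a front corner (towards +y) of the stock tray: 36 mm outer diameter, 20 mm bore, 16 mm tall. Origin at the centre of its underside. To be left alone.
- flange: Square dark steel flange with a round hole, lying flat in the other front corner (towards -y) of the stock tray: 42 x 42 x 12 mm. Origin at the centre of its underside. To be left alone.

How it is judged:
By the outcome, as a careful person would: the job done as asked, in the order asked, and still so for the second after the job is handed in, with the robot touching nothing.
It also fails if it takes over 138 s, if anything falls off the work surface, if the arm or the gripper's body presses on something with over 40 N, if the wrist force passes 120 N, or if a joint passes its speed limit or range.

## Working session

There is one attempt and no reset: what is moved stays moved. The work goes in short steps, Python scripts to look and compute and a tool call to move; the robot and the scene stay as the last step left them, time stands still between calls to the robot, and variables do not carry over. Pictures are saved under pics/ and viewed, about 12 in all and at most 16, crops included, and the job is handed in when it is done.

Besides the shell and the picture viewer there is one more tool, called after "Request:" as a command line: name --argument value ..., lists and objects as JSON in quotes. send_rows: Moves the arm, as the interface text tells. Its arguments: {"type":"object","properties":{"commands":{"type":"array"},"squeeze":{"type":"number"}},"required":["commands"]}

```bash
mkdir -p pics; cat > h.py <<'E'
import numpy as np, cv2
from cell import manip
def snap(n,f):
    p=manip.camera_params(n); im=manip.grab_frame(n); cv2.imwrite('pics/'+f+'.png',im); return im,p
def proj(p,X):
    X=np.atleast_2d(np.array(X,float)); c=X@np.array(p['R']).T+np.array(p['t']).ravel()
    s=c[:,:2]/c[:,2:]; s=s*(1+p['k1']*(s**2).sum(1,keepdims=True)); K=np.array(p['mtx'])
    return s@K[:2,:2].T+K[:2,2]
def unproj(p,uv,z):
    K=np.array(p['mtx']); d=np.linalg.solve(K[:2,:2],(np.array(uv,float)-K[:2,2])); s=d.copy()
    for _ in range(20): s=d/(1+p['k1']*(s@s))
    R=np.array(p['R']);t=np.array(p['t']).ravel(); C=-R.T@t; r=R.T@np.array([*s,1])
    return C+r*(z-C[2])/r[2]
E
python3 - <<'E'
from h import *
np.set_printoptions(suppress=True,precision=3)
a,p=snap('top','top0'); b,q=snap('scene','sc0'); w,_=snap('wrist','w0')
for x in (p,q): print(x['mtx'],x['k1'],-np.array(x['R']).T@np.array(x['t']).ravel(),np.array(x['R'])[2])
print(manip.read_state())
E
```

```text
[[457.333   0.    282.594]
 [  0.    457.333 218.176]
 [  0.      0.      1.   ]] 0.016765566297992047 [404.498   2.061 922.816] [ 0.182  0.011 -0.983]
[[493.412   0.    277.404]
 [  0.    493.412 208.816]
 [  0.      0.      1.   ]] 0.0075866955302591925 [1112.927  275.558  838.552] [-0.566 -0.289 -0.772]
{'t': 0.15, 'joint_pos': array([ 1.243,  0.592,  0.048,  1.61 , -0.033,  0.943, -0.034]), 'qvel': array([-0.001, -0.001,  0.001, -0.004, -0.001,  0.001,  0.001]), 'tau': array([  0.003, -54.925,   1.55 , -19.845,   0.01 ,   0.006,  -0.   ]), 'ee_pos': array([ 168.512, -704.491,  230.387]), 'ee_rot': array([-0.001,  0.785, -0.619, -0.001]), 'wrist_force': array([-0.322,  0.502,  0.25 ]), 'wrist_torque': array([-0.014, -0.033,  0.04 ]), 'grip_width': 0.9987150965904511}
```

View pics/top0.png

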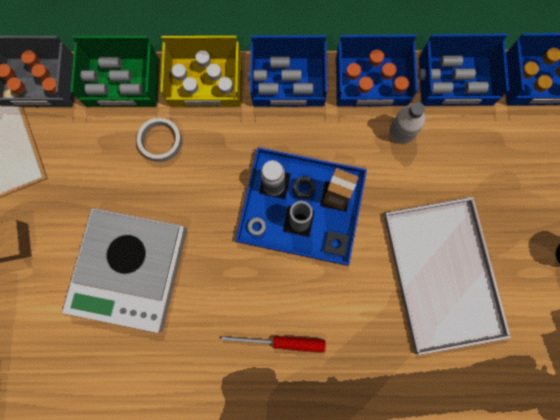

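View pics/sc0.png

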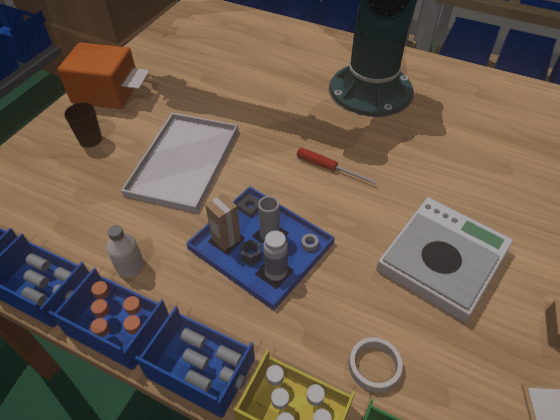

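The top view shows the stock tray with corners at about (260,150), (365,170), (347,262) and (237,240). The can is at (273,172), the carton at (341,188), the pipe at (301,216) and the nut at (303,187). The metal tray is on the right, towards -y, and the scale is on the left with its pad at (126,254). Next I'll enlarge the stock tray.

```bash
python3 - <<'E'
from h import *
a=cv2.imread('pics/top0.png')
c=cv2.resize(a[140:270,230:375],None,fx=5,fy=4.5 if 0 else 5,interpolation=cv2.INTER_CUBIC)
c=c[:600]  # rows 140..260
c=np.clip(c*1.5,0,255).astype(np.uint8)
for i in range(0,725,100): cv2.putText(c,str(230+i//5),(i,10),0,.35,(255,255,255),1); cv2.line(c,(i,0),(i,600),(90,90,90),1)
for i in range(0,600,100): cv2.putText(c,str(140+i//5),(0,i+10),0,.35,(255,255,255),1); cv2.line(c,(0,i),(725,i),(90,90,90),1)
cv2.imwrite('pics/c1.png',c)
E
```

```text
(no output)
```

View pics/c1.png

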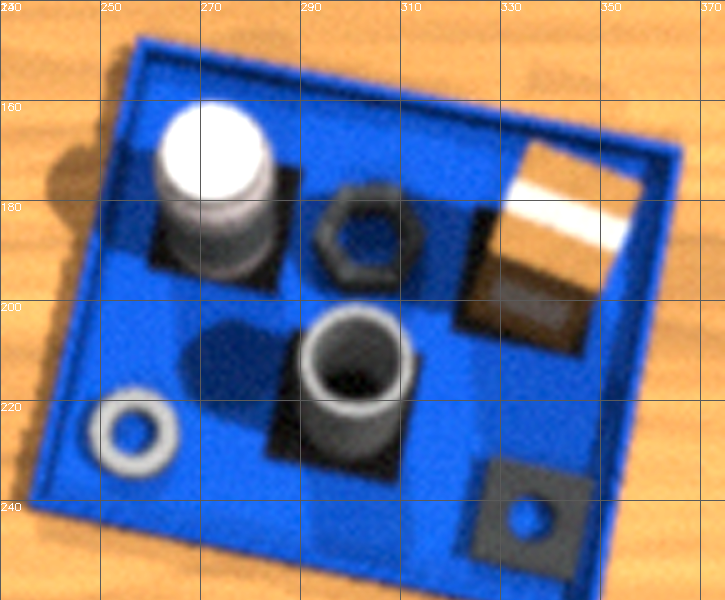

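The crop gives, in original pixels: can cap (272.6,170), pipe rim (301.4,211.8), carton top (343.2,183.4), nut top (303.8,187.4). Rim corners are (257.6,147.6), (366.4,169.6) and (236,241).

```bash
python3 - <<'E'
from h import *
np.set_printoptions(suppress=True,precision=1)
p=manip.camera_params('top')
def P(x,y): return (230+x/5,140+y/5)
L={}
for n,uv,z in [('can',P(213,150),110+5),('pipe',P(357,359),105),('carton',P(566,217),115),('nut',P(369,237),33),('collar',P(133,433),21),('flange',P(531,520),17),
 ('TL',P(138,38),22),('TR',P(682,148),22),('BL',P(30,505),22),('BR',(347.5,262.5),22),('pad',(126,254),45),
 ('ctn_a',P(531,138),115),('ctn_b',P(643,185),115),('ctn_c',P(601,297),115),('ctn_d',P(489,248),115),
 ('pTL',(386,213),20),('pTR',(474,199),20),('pBR',(507.5,336.5),20),('pBL',(418,352),20)]:
    L[n]=unproj(p,uv,z)[:2]; print(n,L[n])
T=np.mean([L[k] for k in('TL','TR','BL','BR')],0)
yv=L['TL']-L['TR']+L['BL']-L['BR']; th=np.arctan2(yv[1],yv[0])-np.pi/2
print('tray',T,th,np.linalg.norm(L['TL']-L['TR']),np.linalg.norm(L['TL']-L['BL']))
c,s=np.cos(th),np.sin(th); R=np.array([[c,-s],[s,c]])
for k in('can','pipe','carton','nut','collar','flange'): print(k,'tray',R.T@(L[k]-T))
for v in [(-32,0),(35,64),(35,-64)]: print('spot',v,T+R@v)
e=L['ctn_b']-L['ctn_a'];print('carton yaw',np.arctan2(e[1],e[0])+np.pi/2, np.linalg.norm(e))
Q=np.mean([L[k] for k in('pTL','pTR','pBL','pBR')],0); e=L['pTL']-L['pBL']; f=L['pTL']-L['pTR'];print('park',Q,np.arctan2(e[1],e[0]),np.linalg.norm(e),np.linalg.norm(f))
s=manip.read_state()
from scipy.spatial.transform import Rotation as Ro
w=s['ee_rot'];print(Ro.from_quat([w[1],w[2],w[3],w[0]]).as_matrix()); w=manip.camera_params('wrist'); print(w, 'cam C',-np.array(w['R']).T@np.array(w['t']).ravel()-s['ee_pos'])
E
```

```text
can [643.4  29.4]
pipe [567.3 -23.2]
carton [618.  -99.2]
nut [631.5 -30.5]
collar [553.8  63.9]
flange [519.5 -94.8]
TL [718.8  63.8]
TR [ 671.5 -158.6]
BL [524.7 104.4]
BR [ 482.3 -115.8]
pad [496.2 313.3]
ctn_a [647.8 -87. ]
ctn_b [ 630.  -127.4]
ctn_c [ 588.2 -111.1]
ctn_d [606.4 -71. ]
pTL [ 581.8 -195.4]
pTR [ 610.5 -372.4]
pBR [ 343.1 -415.3]
pBL [ 313.6 -245.1]
tray [599.3 -26.5] -0.19974116951931142 227.38995443861208 198.31589484676618
can tray [32.1 63.6]
pipe tray [-32.   -3.1]
carton tray [ 32.7 -67.5]
nut tray [32.3  2.5]
collar tray [-62.5  79.6]
flange tray [-64.7 -82.8]
spot (-32, 0) [568.  -20.2]
spot (35, 64) [646.3  29.2]
spot (35, -64) [620.9 -96.2]
carton yaw -0.41550154239142856 44.175441898636365
park [ 462.2 -307. ] 0.18323066129655635 272.817673995884 179.28348948649904
[[ 0.2 -1.  -0. ]
 [-1.  -0.2  0. ]
 [-0.   0.  -1. ]]
{'mtx': array([[361.3,   0. , 282. ],
       [  0. , 361.3, 215.4],
       [  0. ,   0. ,   1. ]]), 'k1': -0.042436486676657524, 'R': array([[ 0.2, -1. , -0. ],
       [-0.9, -0.2,  0.3],
       [-0.3, -0.1, -1. ]]), 't': array([-723.1,  -35.9,  379.1])} cam C [ 70.2  17.2 141.9]
```

View pics/w0.png

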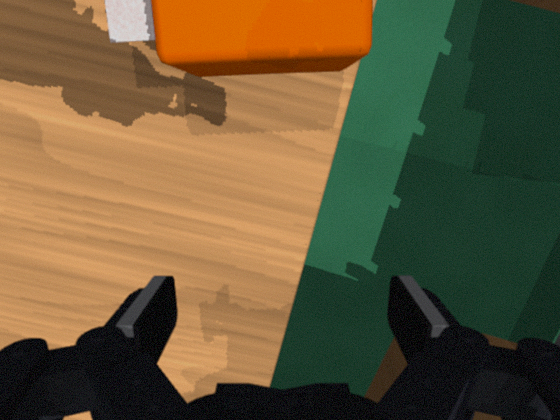

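All measurements agree with the given sizes, so I'm moving out to above the stock tray.

Request:
send_rows --commands '[[[1, 398, 682, 0, 0, 0, -0.65], [1, 398, 682, 0, 0, 0, -0.65], [1, 398, 682, 0, 0, 0, -0.65], [1, 398, 682, 0, 0, 0, -0.65], [1, 398, 682, 0, 0, 0, -0.65], [1, 398, 682, 0, 0, 0, -0.65], [1, 398, 682, 0, 0, 0, -0.65], [1, 398, 682, 0, 0, 0, -0.65]]]' --squeeze 60

```text
t: 0.95
ee_pos: [370.8, -357.5, 230.8]
ee_rot: [0.001, -0.546, 0.838, 0.001]
wrist_force: [0.7, 0.1, 0.1]
grip_width: 0.996
```

Request:
send_rows --commands '[[[1, 196, 334, 0, 0, 0, 0], [1, 196, 334, 0, 0, 0, 0], [1, 196, 334, 0, 0, 0, 0], [1, 196, 334, 0, 0, 0, 0], [1, 196, 334, 0, 0, 0, 0], [1, 196, 334, 0, 0, 0, 0], [1, 196, 334, 0, 0, 0, 0], [1, 196, 334, 0, 0, 0, 0]]]'

```text
t: 1.75
ee_pos: [568.0, -20.0, 230.8]
ee_rot: [0.001, -0.547, 0.837, 0.001]
wrist_force: [0.1, -1.7, -0.3]
grip_width: 1.001
```

Request:
send_rows --commands '[[[1, 0, 0, 0, 0, 0, 0], [1, 0, 0, 0, 0, 0, 0], [1, 0, 0, 0, 0, 0, 0]]]'

```text
t: 2.05
ee_pos: [567.0, -21.5, 230.5]
ee_rot: [0.0, -0.547, 0.837, 0.001]
wrist_force: [-0.0, 0.1, -0.6]
grip_width: 1.001
```

```bash
cat > ov.py <<'E'
from h import *
import sys
def circ(c,r,z): a=np.linspace(0,2*np.pi,60); return np.c_[c[0]+r*np.cos(a),c[1]+r*np.sin(a),0*a+z]
def sq(c,h,yaw,z):
    a=yaw+np.pi/4+np.arange(5)*np.pi/2; r=h*2**.5; return np.c_[c[0]+r*np.cos(a),c[1]+r*np.sin(a),0*a+z]
def draw(im,p,X): cv2.polylines(im,[np.round(proj(p,X)*8).astype(int)],False,(0,0,255),1,cv2.LINE_AA,3)
E
python3 - <<'E'
from ov import *
im,p=snap('wrist','w1'); s=manip.read_state(); print(s['ee_pos'],s['ee_rot'])
draw(im,p,circ((643.4,29.4),19,115)); draw(im,p,circ((567.3,-23.2),21,105)); draw(im,p,sq((618,-99.2),22,-.4155,115)); draw(im,p,circ((631.5,-30.5),13,33))
cv2.imwrite('pics/w1o.png',cv2.convertScaleAbs(im,alpha=1.4))
E
```

```text
[566.94064874 -22.02069216 230.57867918] [ 4.63275500e-04 -5.46192675e-01  8.37659194e-01  6.49332830e-04]
```

View pics/w1o.png

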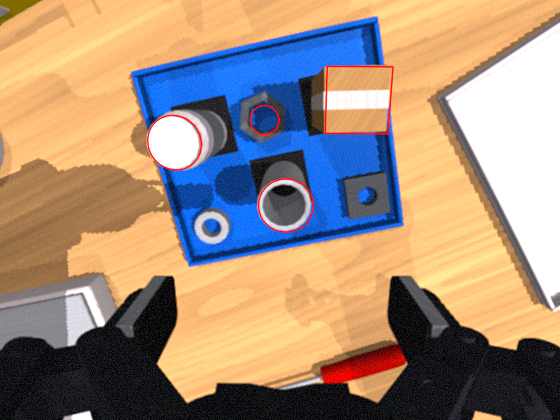

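The overlay puts all three tall things and the nut within 1–2 mm of the top-view estimates: can (175,142), pipe (285,205), carton (359,100), nut (265,120). I'll pick up the pipe.

Request:
send_rows --commands '[[[1, 0, -1, -120, 0, 0, 0], [1, 0, -1, -150, 0, 0, 0], [1, 0, -1, -170, 0, 0, 0], [1, 0, -1, -170, 0, 0, 0], [1, 0, -1, -170, 0, 0, 0], [1, 0, -1, -170, 0, 0, 0]]]'

```text
t: 2.7
ee_pos: [566.9, -24.6, 61.0]
ee_rot: [0.0, -0.545, 0.838, 0.0]
wrist_force: [0.2, -0.9, 0.6]
grip_width: 1.003
```

Request:
send_rows --commands '[[[-1, 0, 0, 0, 0, 0, 0], [-1, 0, 0, 0, 0, 0, 0], [-1, 0, 0, 0, 0, 0, 0], [-1, 0, 0, 0, 0, 0, 0], [-1, 0, 0, 0, 0, 0, 0], [-1, 0, 0, 0, 0, 0, 0], [-1, 0, 0, 0, 0, 0, 0], [-1, 0, 0, 0, 0, 0, 0]]]'

```text
t: 3.5
ee_pos: [568.3, -24.4, 62.7]
ee_rot: [0.002, -0.545, 0.838, -0.0]
wrist_force: [-1.1, -0.1, 6.6]
grip_width: 0.487
```

Request:
send_rows --commands '[[[-1, 0, 0, 40, 0, 0, 0], [-1, 0, 0, 80, 0, 0, 0], [-1, 0, 0, 125, 0, 0, 0], [-1, -25, -40, 125, 0, 0, 0], [-1, -50, -80, 125, 0, 0, 0], [-1, -75, -120, 125, 0, 0, 0], [-1, -100, -159, 125, 0, 0, 0], [-1, -125, -198, 125, 0, 0, 0]]]'

```text
t: 4.3
ee_pos: [441.5, -223.4, 188.0]
ee_rot: [0.002, -0.546, 0.838, -0.0]
wrist_force: [0.4, -1.2, -3.8]
grip_width: 0.487
```

```bash
python3 - <<'E'
from ov import *
s=manip.read_state(); print(s['ee_pos'],s['ee_rot'],s['grip_width'])
p=manip.camera_params('top'); im=cv2.imread('pics/top0.png')
c,d=np.cos(.183),np.sin(.183); print([ (462.2+k*c,-307+k*d) for k in(-85,0,85)])
E
```

```text
[ 441.50272453 -223.40254256  187.95361359] [ 1.57058001e-03 -5.45575601e-01  8.38060058e-01 -3.68323577e-04] 0.48650479896448995
[(np.float64(378.61931490568475), np.float64(-322.4683250277755)), (np.float64(462.2), np.float64(-307.0)), (np.float64(545.7806850943152), np.float64(-291.5316749722245))]
```

Request:
send_rows --commands '[[[-1, -30, -49, 0, 0, 0, 0], [-1, -61, -98, 0, 0, 0, 0], [-1, -61, -98, -40, 0, 0, 0], [-1, -61, -98, -80, 0, 0, 0], [-1, -61, -98, -110, 0, 0, 0], [-1, -61, -98, -118, 0, 0, 0], [-1, -61, -98, -122, 0, 0, 0], [-1, -61, -98, -124, 0, 0, 0]]]'

```text
t: 5.1
ee_pos: [381.3, -321.6, 64.7]
ee_rot: [0.002, -0.546, 0.838, -0.001]
wrist_force: [-0.1, -0.7, -3.3]
grip_width: 0.484
```

Request:
send_rows --commands '[[[-1, 0, 0, 0, 0, 0, 0], [-1, 0, 0, 0, 0, 0, 0]]]'

```text
t: 5.3
ee_pos: [382.4, -322.2, 66.0]
ee_rot: [0.002, -0.546, 0.838, -0.002]
wrist_force: [-0.6, 0.4, -3.7]
grip_width: 0.482
```

Request:
send_rows --commands '[[[-1, 0, 0, -2, 0, 0, 0], [-1, 0, 0, -3, 0, 0, 0], [-1, 0, 0, -3, 0, 0, 0]]]'

```text
t: 5.6
ee_pos: [382.5, -322.2, 63.2]
ee_rot: [0.003, -0.546, 0.838, -0.003]
wrist_force: [0.0, 0.2, -3.4]
grip_width: 0.485
```

Request:
send_rows --commands '[[[-1, 0, 0, -1, 0, 0, 0], [-1, 0, 0, -2, 0, 0, 0], [-1, 0, 0, -2, 0, 0, 0]]]'

```text
t: 5.9
ee_pos: [382.9, -322.3, 62.6]
ee_rot: [0.003, -0.546, 0.838, -0.003]
wrist_force: [-1.3, 2.0, 14.1]
grip_width: 0.482
```

Request:
send_rows --commands '[[[1, 0, 0, 1, 0, 0, 0], [1, 0, 0, 1, 0, 0, 0], [1, 0, 0, 1, 0, 0, 0], [1, 0, 0, 1, 0, 0, 0], [1, 0, 0, 1, 0, 0, 0], [1, 0, 0, 1, 0, 0, 0], [1, 0, 0, 30, 0, 0, 0], [1, 0, 0, 70, 0, 0, 0]]]'

```text
t: 6.7
ee_pos: [381.5, -321.2, 131.6]
ee_rot: [0.002, -0.546, 0.838, -0.0]
wrist_force: [1.4, 0.5, 0.9]
grip_width: 1.003
```

Request:
send_rows --commands '[[[1, 0, 0, 40, 0, 0, 0], [1, 236, 222, 50, 0, 0, 0], [1, 236, 222, 50, 0, 0, 0], [1, 236, 222, 50, 0, 0, 0], [1, 236, 222, 50, 0, 0, 0], [1, 236, 222, 50, 0, 0, 0], [1, 236, 222, 50, 0, 0, 0], [1, 236, 222, 50, 0, 0, 0]]]'

```text
t: 7.5
ee_pos: [621.3, -93.5, 181.6]
ee_rot: [0.004, -0.549, 0.836, -0.0]
wrist_force: [0.5, -0.9, 0.2]
grip_width: 0.998
```

Request:
send_rows --commands '[[[1, 0, 0, 0, 0, 0, 0], [1, 0, 0, 0, 0, 0, 0]]]'

```text
t: 7.7
ee_pos: [621.0, -92.7, 181.1]
ee_rot: [0.003, -0.55, 0.835, 0.0]
wrist_force: [-0.6, -0.7, -0.1]
grip_width: 1.002
```

```bash
python3 - <<'E'
from ov import *
im,p=snap('wrist','w2'); s=manip.read_state(); print(s['ee_pos'],s['ee_rot'])
draw(im,p,circ((643.4,29.4),19,115)); draw(im,p,sq((618,-99.2),22,-.4155,115)); draw(im,p,circ((631.5,-30.5),13,33))
a=cv2.convertScaleAbs(im,alpha=1.4)
im,q=snap('top','t2'); draw(im,q,circ((382.5,-322.2),21,105)); b=cv2.resize(im[190:360,370:520],None,fx=1.5,fy=1.5); a[:b.shape[0],560-b.shape[1]:]=b
cv2.imwrite('pics/w2o.png',a)
E
```

```text
[619.87928855 -94.50083209 181.13439157] [ 2.61387056e-03 -5.48402988e-01  8.36210088e-01  1.37880151e-04]
```

View pics/w2o.png

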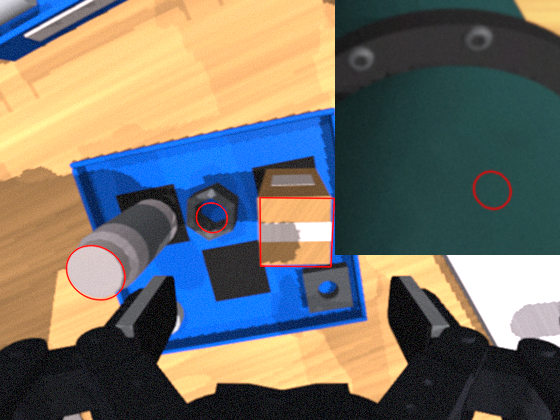

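The carton overlay fits; the carton top is at (296,232). The arm blocks the top view of the side tray. I'll pick up the carton.

Request:
send_rows --commands '[[[1, -2, -4.5, -40, 0, 0, -0.005], [1, -2, -4.5, -80, 0, 0, -0.005], [1, -2, -4.5, -110, 0, 0, -0.005], [1, -2, -4.5, -120, 0, 0, -0.005], [1, -2, -4.5, -120, 0, 0, -0.005], [1, -2, -4.5, -120, 0, 0, -0.005]]]'

```text
t: 8.4
ee_pos: [617.9, -101.2, 62.5]
ee_rot: [0.003, -0.545, 0.838, -0.001]
wrist_force: [-0.1, 0.4, -0.5]
grip_width: 1.001
```

Request:
send_rows --commands '[[[-1, 0, 1.5, -1, 0, 0, 0], [-1, 0, 1.5, -1, 0, 0, 0], [-1, 0, 1.5, -1, 0, 0, 0], [-1, 0, 1.5, -1, 0, 0, 0], [-1, 0, 1.5, -1, 0, 0, 0], [-1, 0, 1.5, -1, 0, 0, 0], [-1, 0, 1.5, -1, 0, 0, 0]]]'

```text
t: 9.1
ee_pos: [618.7, -99.6, 62.9]
ee_rot: [0.004, -0.545, 0.838, -0.001]
wrist_force: [0.4, -0.8, 6.4]
grip_width: 0.514
```

Request:
send_rows --commands '[[[-1, 0, 0, 40, 0, 0, 0], [-1, 0, 0, 80, 0, 0, 0], [-1, 0, 0, 110, 0, 0, 0], [-1, -30, -40, 110, 0, 0, 0], [-1, -60, -80, 110, 0, 0, 0], [-1, -90, -120, 110, 0, 0, 0], [-1, -120, -160, 110, 0, 0, 0], [-1, -145, -190, 110, 0, 0, 0]]]'

```text
t: 9.9
ee_pos: [470.6, -292.1, 172.7]
ee_rot: [0.003, -0.544, 0.839, -0.001]
wrist_force: [-0.1, -0.2, -2.9]
grip_width: 0.51
```

Request:
send_rows --commands '[[[-1, -10, -14, 0, 0, 0, 0], [-1, -10, -14, -40, 0, 0, 0], [-1, -10, -14, -80, 0, 0, 0], [-1, -10, -14, -100, 0, 0, 0], [-1, -10, -14, -105, 0, 0, 0], [-1, -10, -14, -107, 0, 0, 0], [-1, -10, -14, -107, 0, 0, 0]]]'

```text
t: 10.6
ee_pos: [461.3, -306.4, 66.5]
ee_rot: [0.003, -0.544, 0.839, -0.002]
wrist_force: [-0.3, -0.8, -3.1]
grip_width: 0.51
```

Request:
send_rows --commands '[[[-1, 0, 0, -2, 0, 0, 0], [-1, 0, 0, -3, 0, 0, 0], [-1, 0, 0, -4, 0, 0, 0], [-1, 0, 0, -4, 0, 0, 0]]]'

```text
t: 11.0
ee_pos: [461.6, -306.5, 62.9]
ee_rot: [0.003, -0.544, 0.839, -0.002]
wrist_force: [-0.8, 0.6, -2.2]
grip_width: 0.51
```

Request:
send_rows --commands '[[[-1, 0, 0, -1, 0, 0, 0], [-1, 0, 0, -1.5, 0, 0, 0], [-1, 0, 0, -1.5, 0, 0, 0]]]'

```text
t: 11.3
ee_pos: [461.8, -306.6, 62.8]
ee_rot: [0.004, -0.544, 0.839, -0.002]
wrist_force: [-0.5, 1.3, 8.9]
grip_width: 0.51
```

Request:
send_rows --commands '[[[1, 0, 0, 1, 0, 0, 0], [1, 0, 0, 1, 0, 0, 0], [1, 0, 0, 1, 0, 0, 0], [1, 0, 0, 1, 0, 0, 0], [1, 0, 0, 1, 0, 0, 0], [1, 0, 0, 1, 0, 0, 0], [1, 0, 0, 40, 0, 0, 0], [1, 0, 0, 85, 0, 0, 0]]]'

```text
t: 12.1
ee_pos: [460.3, -305.7, 146.9]
ee_rot: [0.002, -0.544, 0.839, 0.0]
wrist_force: [0.7, -0.5, 0.1]
grip_width: 1.005
```

Request:
send_rows --commands '[[[1, 80, 160, 30, 0, 0, 0], [1, 80, 160, 30, 0, 0, 0], [1, 80, 160, 30, 0, 0, 0], [1, 182, 336, 30, 0, 0, 0], [1, 182, 336, 30, 0, 0, 0], [1, 182, 336, 30, 0, 0, 0], [1, 182, 336, 30, 0, 0, 0], [1, 182, 336, 30, 0, 0, 0]]]'

```text
t: 12.9
ee_pos: [643.8, 35.2, 176.8]
ee_rot: [0.003, -0.546, 0.838, 0.001]
wrist_force: [-0.9, -0.2, -0.4]
grip_width: 0.999
```

Request:
send_rows --commands '[[[1, 0, 0, 0, 0, 0, 0], [1, 0, 0, 0, 0, 0, 0]]]'

```text
t: 13.1
ee_pos: [643.7, 37.1, 176.4]
ee_rot: [0.003, -0.547, 0.837, 0.001]
wrist_force: [-0.2, -0.2, -0.4]
grip_width: 1.001
```

Request:
send_rows --commands '[[[1, 0, -7.5, -20, 0, 0, 0], [1, 0, -7.5, -60, 0, 0, 0], [1, 0, -7.5, -95, 0, 0, 0], [1, 0, -7.5, -115, 0, 0, 0], [1, 0, -7.5, -115, 0, 0, 0], [1, 0, -7.5, -115, 0, 0, 0]]]'

```text
t: 13.7
ee_pos: [643.2, 27.4, 61.5]
ee_rot: [0.002, -0.546, 0.838, 0.001]
wrist_force: [0.3, 0.2, 1.0]
grip_width: 0.998
```

Request:
send_rows --commands '[[[-1, 0, 2, 0, 0, 0, 0], [-1, 0, 2, 0, 0, 0, 0], [-1, 0, 2, 0, 0, 0, 0], [-1, 0, 2, 0, 0, 0, 0], [-1, 0, 2, 0, 0, 0, 0], [-1, 0, 2, 0, 0, 0, 0], [-1, 0, 2, 0, 0, 0, 0]]]'

```text
t: 14.4
ee_pos: [644.2, 29.6, 63.1]
ee_rot: [0.003, -0.546, 0.838, 0.0]
wrist_force: [-1.2, -0.2, 6.5]
grip_width: 0.516
```

Request:
send_rows --commands '[[[-1, 0, 0, 40, 0, 0, 0], [-1, 0, 0, 80, 0, 0, 0], [-1, 0, 0, 110, 0, 0, 0], [-1, -15, -48, 110, 0, 0, 0], [-1, -30, -95, 110, 0, 0, 0], [-1, -44, -143, 110, 0, 0, 0], [-1, -58, -190, 110, 0, 0, 0], [-1, -70, -230, 110, 0, 0, 0]]]'

```text
t: 15.2
ee_pos: [572.4, -203.3, 173.2]
ee_rot: [0.003, -0.546, 0.838, 0.0]
wrist_force: [0.7, -1.0, -2.1]
grip_width: 0.514
```

Request:
send_rows --commands '[[[-1, -15, -48, 0, 0, 0, 0], [-1, -26, -82, 0, 0, 0, 0], [-1, -26, -82, -40, 0, 0, 0], [-1, -26, -82, -80, 0, 0, 0], [-1, -26, -82, -100, 0, 0, 0], [-1, -26, -82, -106, 0, 0, 0], [-1, -26, -82, -106, 0, 0, 0]]]'

```text
t: 15.9
ee_pos: [545.9, -284.9, 66.5]
ee_rot: [0.002, -0.546, 0.838, 0.001]
wrist_force: [-0.3, -0.5, -1.8]
grip_width: 0.512
```

Request:
send_rows --commands '[[[-1, 0, 0, -3, 0, 0, 0], [-1, 0, 0, -5, 0, 0, 0], [-1, 0, 0, -5, 0, 0, 0], [-1, 0, 0, -5, 0, 0, 0]]]'

```text
t: 16.3
ee_pos: [547.1, -285.3, 63.1]
ee_rot: [0.003, -0.546, 0.838, -0.0]
wrist_force: [-0.9, 0.7, 5.5]
grip_width: 0.51
```

Request:
send_rows --commands '[[[1, 0, 0, 1, 0, 0, 0], [1, 0, 0, 1, 0, 0, 0], [1, 0, 0, 1, 0, 0, 0], [1, 0, 0, 1, 0, 0, 0], [1, 0, 0, 1, 0, 0, 0], [1, 0, 0, 1, 0, 0, 0], [1, 0, 0, 40, 0, 0, 0], [1, 0, 0, 85, 0, 0, 0]]]'

```text
t: 17.1
ee_pos: [545.4, -284.4, 146.9]
ee_rot: [0.002, -0.546, 0.838, 0.002]
wrist_force: [1.2, 0.6, 0.2]
grip_width: 0.996
```

Request:
send_rows --commands '[[[1, 84, 254, 20, 0, 0, 0.35], [1, 84, 254, 20, 0, 0, 0.35], [1, 84, 254, 20, 0, 0, 0.35], [1, 84, 254, 20, 0, 0, 0.35], [1, 84, 254, 0, 0, 0, 0.35], [1, 84, 254, 0, 0, 0, 0.35], [1, 84, 254, 0, 0, 0, 0.35], [1, 84, 254, 0, 0, 0, 0.35]]]'

```text
t: 17.9
ee_pos: [629.0, -30.9, 146.6]
ee_rot: [0.001, -0.684, 0.73, 0.002]
wrist_force: [-0.1, -1.1, 0.6]
grip_width: 0.997
```

```bash
python3 - <<'E'
from ov import *
im,p=snap('wrist','w3'); s=manip.read_state(); print(s['ee_pos'],s['ee_rot'])
u,v=proj(p,(631.5,-30.5,33))[0]; print(u,v)
n=im.copy()
for yaw,col in ((-.2,(0,0,255)),):
    a=yaw+np.pi/6+np.arange(7)*np.pi/3; r=40/3**.5
    draw(n,p,np.c_[631.5+r*np.cos(a),-30.5+r*np.sin(a),0*a+33])
draw(n,p,circ((631.5,-30.5),13,33))
b=cv2.resize(n[int(v)-60:int(v)+60,int(u)-70:int(u)+70],None,fx=4,fy=4,interpolation=cv2.INTER_CUBIC)
t,q=snap('top','t3'); 
for c,r,z in (((382.5,-322.2),21,105),((547,-285.3),19,115)): draw(t,q,circ(c,r,z))
t=cv2.resize(t[185:365,365:525],None,fx=1.5,fy=1.5)
out=np.zeros((480,800,3),np.uint8); out[:480,:560]=b; out[:270,560:800]=t
cv2.imwrite('pics/w3o.png',cv2.convertScaleAbs(out,alpha=1.5))
E
```

```text
[628.91571422 -32.41724228 146.83551147] [ 4.48923461e-04 -6.82669181e-01  7.30724938e-01  1.91112152e-03]
283.14373042636703 207.94944246346134
```

View pics/w3o.png

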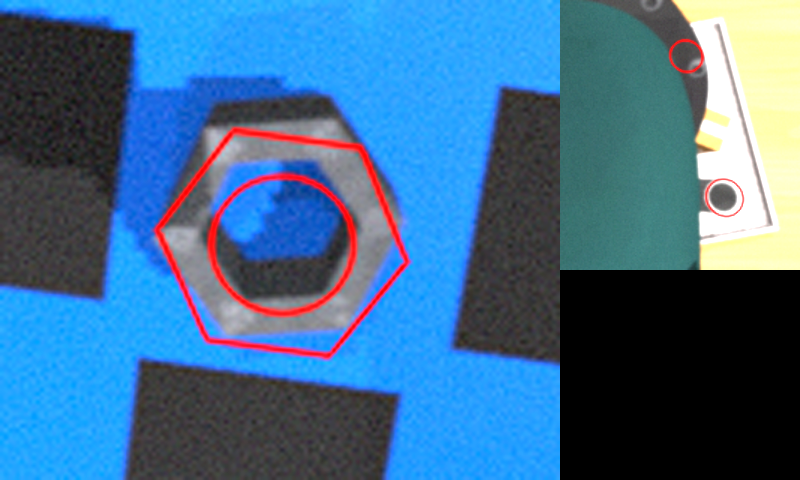

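The nut's top is about 3 mm further in +x than estimated, so I take (634,-31), and its yaw is about -0.03. The pipe in the side tray matches its overlay at (722,197). I'll turn the jaws onto a pair of flats, at -1.077, and descend.

Request:
send_rows --commands '[[[0.5, 5, 1.5, 0, 0, 0, 0.14], [0.5, 5, 1.5, -20, 0, 0, 0.28], [0.5, 5, 1.5, -50, 0, 0, 0.42], [0.5, 5, 1.5, -80, 0, 0, 0.56], [0.5, 5, 1.5, -95, 0, 0, 0.56], [0.5, 5, 1.5, -95, 0, 0, 0.56], [0.5, 5, 1.5, -95, 0, 0, 0.56]]]'

```text
t: 18.7
ee_pos: [634.3, -32.7, 52.6]
ee_rot: [0.0, 0.857, -0.516, -0.001]
wrist_force: [-0.6, 0.1, -0.7]
grip_width: 0.748
```

```bash
python3 - <<'E'
from ov import *
im,p=snap('wrist','w4'); s=manip.read_state(); print(s['ee_pos'],s['ee_rot'],s['grip_width'])
a=-.03+np.pi/6+np.arange(7)*np.pi/3; r=40/3**.5
for z in (33,5): draw(im,p,np.c_[634+r*np.cos(a),-30.8+r*np.sin(a),0*a+z])
cv2.imwrite('pics/w4o.png',cv2.convertScaleAbs(im,alpha=1.5))
E
```

```text
[634.90738063 -32.32662821  53.24381141] [-3.26490941e-04  8.57043270e-01 -5.15243758e-01 -7.73157033e-04] 0.7480650942437409
```

View pics/w4o.png

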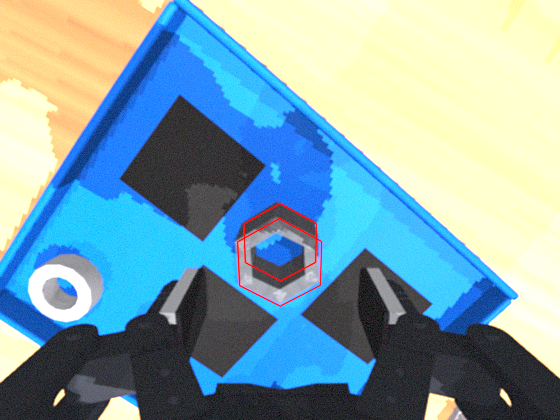

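The nut overlay fits in position and in yaw, and the jaws are square to the flats. Going down to grip.

Request:
send_rows --commands '[[[0.5, -0.5, 1, -25, 0, 0, 0], [0.5, -0.5, 1, -38, 0, 0, 0], [0.5, -0.5, 1, -44, 0, 0, 0], [0.5, -0.5, 1, -46, 0, 0, 0], [0.5, -0.5, 1, -46, 0, 0, 0]]]'

```text
t: 19.25
ee_pos: [634.6, -31.3, 7.5]
ee_rot: [-0.0, 0.857, -0.515, -0.001]
wrist_force: [-0.4, 0.1, 1.4]
grip_width: 0.747
```

Request:
send_rows --commands '[[[-1, 0, 0, 0, 0, 0, 0], [-1, 0, 0, 0, 0, 0, 0], [-1, 0, 0, 0, 0, 0, 0], [-1, 0, 0, 0, 0, 0, 0], [-1, 0, 0, 0, 0, 0, 0], [-1, 0, 0, 0, 0, 0, 0]]]'

```text
t: 19.85
ee_pos: [635.5, -31.2, 8.5]
ee_rot: [-0.001, 0.857, -0.515, 0.0]
wrist_force: [-0.5, -0.4, 5.9]
grip_width: 0.456
```

Request:
send_rows --commands '[[[-1, 0, 0, 40, 0, 0, 0], [-1, 0, 0, 80, 0, 0, 0], [-1, 0, 0, 120, 0, 0, 0], [-1, -18, 45, 120, 0, 0, 0], [-1, -36, 90, 120, 0, 0, 0], [-1, -54, 135, 120, 0, 0, 0], [-1, -72, 180, 120, 0, 0, 0], [-1, -90, 225, 120, 0, 0, 0]]]'

```text
t: 20.65
ee_pos: [544.2, 195.0, 128.3]
ee_rot: [-0.001, 0.857, -0.516, -0.0]
wrist_force: [0.7, 0.9, -1.9]
grip_width: 0.456
```

Request:
send_rows --commands '[[[-1, -18, 45, 0, 0, 0, 0], [-1, -35, 85, 0, 0, 0, 0], [-1, -48, 115, 0, 0, 0, 0], [-1, -48, 115, 0, 0, 0, 0], [-1, -48, 115, 0, 0, 0, 0]]]'

```text
t: 21.15
ee_pos: [495.2, 310.7, 128.0]
ee_rot: [-0.0, 0.858, -0.514, -0.0]
wrist_force: [-0.0, -0.1, -1.7]
grip_width: 0.455
```

```bash
python3 - <<'E'
from ov import *
im,p=snap('wrist','w5'); s=manip.read_state(); print(s['ee_pos'],s['ee_rot'],s['grip_width'],s['wrist_force'])
draw(im,p,circ((496.2,313.3),38,45)); draw(im,p,sq((s['ee_pos'][0],s['ee_pos'][1]),3,0,45))
cv2.imwrite('pics/w5o.png',cv2.convertScaleAbs(im,alpha=1.3))
E
```

```text
[496.06082116 309.04477681 127.96238186] [ 1.44237292e-04  8.56830861e-01 -5.15597561e-01  9.41070349e-05] 0.454860072357532 [-0.49990346 -0.57250987 -1.21212666]
```

View pics/w5o.png

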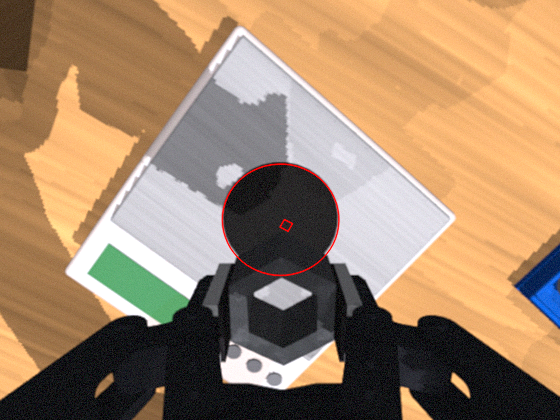

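The pad overlay fits, with the pad centre at (280,219). The nut is held level. Lowering it.

Request:
send_rows --commands '[[[-1, 0, 4, -30, 0, 0, 0], [-1, 0, 4, -55, 0, 0, 0], [-1, 0, 4, -70, 0, 0, 0], [-1, 0, 4, -75, 0, 0, 0], [-1, 0, 4, -77, 0, 0, 0], [-1, 0, 4, -78, 0, 0, 0]]]'

```text
t: 21.8
ee_pos: [496.9, 312.9, 50.5]
ee_rot: [-0.0, 0.857, -0.516, 0.0]
wrist_force: [-0.3, -0.1, -1.5]
grip_width: 0.455
```

Request:
send_rows --commands '[[[-1, 0, 0, -1, 0, 0, 0], [-1, 0, 0, -1.5, 0, 0, 0], [-1, 0, 0, -2, 0, 0, 0]]]'

```text
t: 22.1
ee_pos: [497.2, 313.2, 49.1]
ee_rot: [-0.001, 0.857, -0.516, 0.001]
wrist_force: [-0.1, -0.7, -1.0]
grip_width: 0.455
```

Request:
send_rows --commands '[[[-1, 0, 0, -1, 0, 0, 0], [-1, 0, 0, -1.5, 0, 0, 0], [-1, 0, 0, -1.5, 0, 0, 0]]]'

```text
t: 22.4
ee_pos: [497.3, 313.2, 48.6]
ee_rot: [-0.001, 0.857, -0.516, 0.001]
wrist_force: [-1.4, -1.8, 6.2]
grip_width: 0.452
```

Request:
send_rows --commands '[[[0.6, 0, 0, 0.5, 0, 0, 0], [0.6, 0, 0, 0.5, 0, 0, 0], [0.6, 0, 0, 0.5, 0, 0, 0], [0.6, 0, 0, 0.5, 0, 0, 0], [0.6, 0, 0, 0.5, 0, 0, 0], [0.6, 0, 0, 20, 0, 0, 0], [0.6, 0, 0, 60, 0, 0, 0], [0.6, 0, 0, 100, 0, 0, 0]]]'

```text
t: 23.2
ee_pos: [496.6, 312.8, 148.8]
ee_rot: [0.0, 0.857, -0.516, 0.0]
wrist_force: [1.0, -0.0, -0.2]
grip_width: 0.803
```

Request:
send_rows --commands '[[[1, 0, 0, 20, 0, 0, 0], [1, 0, 0, 20, 0, 0, 0]]]'

```text
t: 23.4
ee_pos: [498.6, 314.1, 172.2]
ee_rot: [-0.003, 0.857, -0.516, 0.002]
wrist_force: [-0.3, 0.2, 0.4]
grip_width: 1.001
```

```bash
python3 - <<'E'
from ov import *
im,p=snap('wrist','w6'); s=manip.read_state(); print(s['ee_pos'],s['ee_rot'],s['grip_width'],s['wrist_force'])
draw(im,p,circ((496.2,313.3),38,45)); 
draw(im,p,circ((496.7,313.2),13,73))
t,q=snap('top','t6'); 
for c,r,z in (((382.5,-322.2),21,105),((547,-285.3),19,115)): draw(t,q,circ(c,r,z))
draw(t,q,sq((461.8,-306.6),22,-.4155,115))
t=cv2.resize(t[185:365,365:525],None,fx=1.5,fy=1.5)
out=np.zeros((420,800,3),np.uint8); out[:,:560]=im; out[:270,560:800]=t
cv2.imwrite('pics/w6o.png',cv2.convertScaleAbs(out,alpha=1.3))
E
```

```text
[497.39757373 313.3141868  170.20417553] [-0.00138684  0.85664205 -0.51590847  0.00096209] 0.9998298824405566 [ 0.60923508 -0.10670782  0.47945983]
```

View pics/w6o.png

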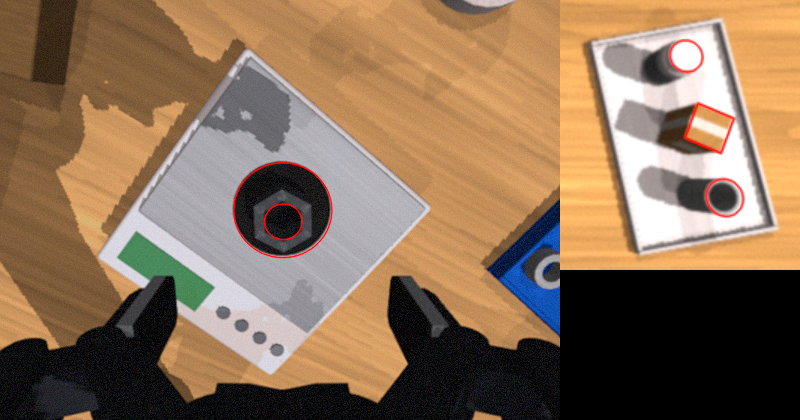

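The nut lies flat and centred on the pad at (283,222). All three tall things stand upright in the side tray exactly on their overlays. Now I'll return the can.

Request:
send_rows --commands '[[[1, 49, -598, 0, 0, 0, -0.9], [1, 49, -598, 0, 0, 0, -0.9], [1, 49, -598, 0, 0, 0, -0.9], [1, 49, -598, 0, 0, 0, -0.9], [1, 49, -598, 0, 0, 0, -0.9], [1, 49, -598, 0, 0, 0, -0.9], [1, 49, -598, 0, 0, 0, -0.9], [1, 49, -598, 0, 0, 0, -0.9]]]'

```text
t: 24.3
ee_pos: [527.7, -87.6, 167.0]
ee_rot: [-0.002, -0.547, 0.837, 0.001]
wrist_force: [1.9, -0.3, -0.1]
grip_width: 0.999
```

Request:
send_rows --commands '[[[1, 19, -197.5, 5, 0, 0, 0], [1, 19, -197.5, 5, 0, 0, 0], [1, 19, -197.5, 5, 0, 0, 0], [1, 19, -197.5, 5, 0, 0, 0], [1, 19, -197.5, 5, 0, 0, 0], [1, 19, -197.5, 5, 0, 0, 0], [1, 19, -197.5, 5, 0, 0, 0]]]'

```text
t: 25.0
ee_pos: [545.9, -283.2, 170.3]
ee_rot: [-0.002, -0.548, 0.837, 0.002]
wrist_force: [-0.4, 0.3, 0.2]
grip_width: 1.001
```

Request:
send_rows --commands '[[[1, 1, -2, -20, 0, 0, -0.004], [1, 1, -2, -60, 0, 0, -0.004], [1, 1, -2, -95, 0, 0, -0.004], [1, 1, -2, -107, 0, 0, -0.004], [1, 1, -2, -107, 0, 0, -0.004], [1, 1, -2, -107, 0, 0, -0.004]]]'

```text
t: 25.6
ee_pos: [547.7, -284.6, 64.1]
ee_rot: [-0.002, -0.547, 0.837, 0.002]
wrist_force: [0.5, -0.4, -0.7]
grip_width: 1.001
```

Request:
send_rows --commands '[[[-1, -0.5, -0.5, -1, 0, 0, 0], [-1, -0.5, -0.5, -1, 0, 0, 0], [-1, -0.5, -0.5, -1, 0, 0, 0], [-1, -0.5, -0.5, -1, 0, 0, 0], [-1, -0.5, -0.5, -1, 0, 0, 0], [-1, -0.5, -0.5, -1, 0, 0, 0], [-1, -0.5, -0.5, -1, 0, 0, 0]]]'

```text
t: 26.3
ee_pos: [548.1, -285.4, 64.6]
ee_rot: [-0.001, -0.547, 0.837, 0.001]
wrist_force: [0.0, 0.7, 5.6]
grip_width: 0.517
```

Request:
send_rows --commands '[[[-1, 0, 0, 40, 0, 0, 0], [-1, 0, 0, 80, 0, 0, 0], [-1, 0, 0, 110, 0, 0, 0], [-1, 14, 46, 110, 0, 0, 0], [-1, 28, 93, 110, 0, 0, 0], [-1, 43, 140, 110, 0, 0, 0], [-1, 57, 186, 110, 0, 0, 0], [-1, 71, 230, 110, 0, 0, 0]]]'

```text
t: 27.1
ee_pos: [619.0, -53.2, 174.7]
ee_rot: [-0.001, -0.547, 0.837, 0.001]
wrist_force: [1.1, -0.3, -2.5]
grip_width: 0.515
```

Request:
send_rows --commands '[[[-1, 14, 45, 0, 0, 0, 0], [-1, 26, 83, 0, 0, 0, 0], [-1, 26, 83, -30, 0, 0, 0], [-1, 26, 83, -70, 0, 0, 0], [-1, 26, 83, -95, 0, 0, 0], [-1, 26, 83, -105, 0, 0, 0], [-1, 26, 83, -105, 0, 0, 0], [-1, 26, 83, -105, 0, 0, 0]]]'

```text
t: 27.9
ee_pos: [645.9, 29.6, 70.8]
ee_rot: [-0.001, -0.546, 0.837, 0.001]
wrist_force: [0.8, -0.7, -1.7]
grip_width: 0.514
```

Request:
send_rows --commands '[[[-1, -1, 0, -3, 0, 0, 0], [-1, -1, 0, -5, 0, 0, 0], [-1, -1, 0, -6, 0, 0, 0], [-1, -1, 0, -7, 0, 0, 0], [-1, -1, 0, -7, 0, 0, 0]]]'

```text
t: 28.4
ee_pos: [645.4, 29.5, 64.7]
ee_rot: [-0.0, -0.546, 0.837, 0.001]
wrist_force: [-1.0, 0.8, 4.1]
grip_width: 0.513
```

Touching down. Releasing, then over to the carton.

Request:
send_rows --commands '[[[1, 0, 0, 1, 0, 0, 0], [1, 0, 0, 1, 0, 0, 0], [1, 0, 0, 1, 0, 0, 0], [1, 0, 0, 1, 0, 0, 0], [1, 0, 0, 1, 0, 0, 0], [1, 0, 0, 1, 0, 0, 0], [1, 0, 0, 40, 0, 0, 0], [1, 0, 0, 85, 0, 0, 0]]]'

```text
t: 29.2
ee_pos: [643.5, 29.6, 148.4]
ee_rot: [-0.003, -0.547, 0.837, 0.002]
wrist_force: [0.9, 0.1, 0.1]
grip_width: 0.999
```

Request:
send_rows --commands '[[[1, -60, -120, 25, 0, 0, 0], [1, -120, -230, 25, 0, 0, 0], [1, -182, -335, 25, 0, 0, 0], [1, -182, -335, 25, 0, 0, 0], [1, -182, -335, 25, 0, 0, 0], [1, -182, -335, 25, 0, 0, 0], [1, -182, -335, 25, 0, 0, 0], [1, -182, -335, 25, 0, 0, 0]]]'

```text
t: 30.0
ee_pos: [458.8, -309.3, 173.8]
ee_rot: [-0.003, -0.545, 0.839, 0.001]
wrist_force: [0.3, -0.2, 0.1]
grip_width: 1.0
```

Request:
send_rows --commands '[[[1, 2.5, 2.5, -20, 0, 0, 0], [1, 2.5, 2.5, -60, 0, 0, 0], [1, 2.5, 2.5, -95, 0, 0, 0], [1, 2.5, 2.5, -110, 0, 0, 0], [1, 2.5, 2.5, -110, 0, 0, 0], [1, 2.5, 2.5, -110, 0, 0, 0]]]'

```text
t: 30.6
ee_pos: [461.4, -307.0, 63.9]
ee_rot: [-0.003, -0.545, 0.839, 0.001]
wrist_force: [-1.3, 0.6, -0.2]
grip_width: 0.999
```

Request:
send_rows --commands '[[[-1, 0.3, 0.5, -1, 0, 0, -0.002], [-1, 0.3, 0.5, -1, 0, 0, -0.002], [-1, 0.3, 0.5, -1, 0, 0, -0.002], [-1, 0.3, 0.5, -1, 0, 0, -0.002], [-1, 0.3, 0.5, -1, 0, 0, -0.002], [-1, 0.3, 0.5, -1, 0, 0, -0.002], [-1, 0.3, 0.5, -1, 0, 0, -0.002]]]'

```text
t: 31.3
ee_pos: [462.7, -306.8, 64.1]
ee_rot: [-0.003, -0.544, 0.839, 0.0]
wrist_force: [-0.1, 0.7, 6.7]
grip_width: 0.509
```

Request:
send_rows --commands '[[[-1, 0, 0, 40, 0, 0, 0], [-1, 0, 0, 80, 0, 0, 0], [-1, 0, 0, 110, 0, 0, 0], [-1, 30, 40, 110, 0, 0, 0], [-1, 60, 80, 110, 0, 0, 0], [-1, 90, 120, 110, 0, 0, 0], [-1, 120, 160, 110, 0, 0, 0], [-1, 145, 192, 110, 0, 0, 0]]]'

```text
t: 32.1
ee_pos: [608.5, -111.0, 173.6]
ee_rot: [-0.003, -0.545, 0.838, 0.001]
wrist_force: [0.1, -0.4, -3.2]
grip_width: 0.508
```

Request:
send_rows --commands '[[[-1, 9, 12, 0, 0, 0, 0], [-1, 9, 12, -35, 0, 0, 0], [-1, 9, 12, -75, 0, 0, 0], [-1, 9, 12, -98, 0, 0, 0], [-1, 9, 12, -105, 0, 0, 0], [-1, 9, 12, -105, 0, 0, 0], [-1, 9, 12, -105, 0, 0, 0]]]'

```text
t: 32.8
ee_pos: [618.2, -99.7, 69.7]
ee_rot: [-0.002, -0.545, 0.839, 0.001]
wrist_force: [0.4, 0.3, -3.2]
grip_width: 0.508
```

Request:
send_rows --commands '[[[-1, 0.5, 0, -3, 0, 0, 0], [-1, 0.5, 0, -5, 0, 0, 0], [-1, 0.5, 0, -6, 0, 0, 0], [-1, 0.5, 0, -6.5, 0, 0, 0], [-1, 0.5, 0, -6.5, 0, 0, 0]]]'

```text
t: 33.3
ee_pos: [619.3, -99.9, 64.2]
ee_rot: [-0.001, -0.545, 0.839, 0.0]
wrist_force: [-0.6, 0.3, 4.7]
grip_width: 0.508
```

Request:
send_rows --commands '[[[1, 0, 0, 1, 0, 0, 0], [1, 0, 0, 1, 0, 0, 0], [1, 0, 0, 1, 0, 0, 0], [1, 0, 0, 1, 0, 0, 0], [1, 0, 0, 1, 0, 0, 0], [1, 0, 0, 1, 0, 0, 0], [1, 0, 0, 40, 0, 0, 0], [1, 0, 0, 85, 0, 0, 0]]]'

```text
t: 34.1
ee_pos: [617.5, -99.6, 148.0]
ee_rot: [-0.004, -0.545, 0.839, 0.002]
wrist_force: [0.7, 0.4, 0.6]
grip_width: 1.0
```

Request:
send_rows --commands '[[[1, -120, -110, 20, 0, 0, 0], [1, -235, -222, 20, 0, 0, 0], [1, -235, -222, 20, 0, 0, 0], [1, -235, -222, 20, 0, 0, 0], [1, -235, -222, 20, 0, 0, 0], [1, -235, -222, 20, 0, 0, 0], [1, -235, -222, 20, 0, 0, 0], [1, -235, -222, 20, 0, 0, 0]]]'

```text
t: 34.9
ee_pos: [378.3, -324.9, 168.3]
ee_rot: [-0.005, -0.541, 0.841, 0.002]
wrist_force: [0.7, 1.0, 0.5]
grip_width: 1.001
```

Request:
send_rows --commands '[[[1, 4, 2.5, -20, 0, 0, 0], [1, 4, 2.5, -60, 0, 0, 0], [1, 4, 2.5, -90, 0, 0, 0], [1, 4, 2.5, -105, 0, 0, 0], [1, 4, 2.5, -105, 0, 0, 0], [1, 4, 2.5, -105, 0, 0, 0]]]'

```text
t: 35.5
ee_pos: [383.1, -322.0, 63.4]
ee_rot: [-0.004, -0.542, 0.841, 0.002]
wrist_force: [0.3, 0.6, 0.4]
grip_width: 0.995
```

Request:
send_rows --commands '[[[-1, -0.5, 0, -1, 0, 0, 0.01], [-1, -0.5, 0, -1, 0, 0, 0.01], [-1, -0.5, 0, -1, 0, 0, 0.01], [-1, -0.5, 0, -1, 0, 0, 0.01], [-1, -0.5, 0, -1, 0, 0, 0.01], [-1, -0.5, 0, -1, 0, 0, 0.01], [-1, -0.5, 0, -1, 0, 0, 0.01]]]'

```text
t: 36.2
ee_pos: [383.3, -322.1, 63.4]
ee_rot: [-0.004, -0.546, 0.838, 0.001]
wrist_force: [0.4, 1.0, 4.9]
grip_width: 0.48
```

Request:
send_rows --commands '[[[-1, 0, 0, 40, 0, 0, 0], [-1, 0, 0, 80, 0, 0, 0], [-1, 0, 0, 125, 0, 0, 0], [-1, 25, 40, 125, 0, 0, 0], [-1, 50, 80, 125, 0, 0, 0], [-1, 75, 120, 125, 0, 0, 0], [-1, 100, 160, 125, 0, 0, 0], [-1, 124, 200, 125, 0, 0, 0]]]'

```text
t: 37.0
ee_pos: [507.4, -120.4, 188.5]
ee_rot: [-0.004, -0.546, 0.838, 0.001]
wrist_force: [1.7, 0.1, -3.7]
grip_width: 0.481
```

Request:
send_rows --commands '[[[-1, 25, 40, 0, 0, 0, 0], [-1, 48, 77, 0, 0, 0, 0], [-1, 61, 98, 0, 0, 0, 0], [-1, 61, 98, -40, 0, 0, 0], [-1, 61, 98, -80, 0, 0, 0], [-1, 61, 98, -110, 0, 0, 0], [-1, 61, 98, -119, 0, 0, 0], [-1, 61, 98, -119, 0, 0, 0]]]'

```text
t: 37.8
ee_pos: [567.0, -22.4, 68.4]
ee_rot: [-0.006, -0.546, 0.838, 0.002]
wrist_force: [0.3, -0.5, -2.4]
grip_width: 0.479
```

Request:
send_rows --commands '[[[-1, 0, 0, 0, 0, 0, 0]]]'

```text
t: 37.9
ee_pos: [568.1, -22.6, 69.5]
ee_rot: [-0.005, -0.545, 0.838, 0.001]
wrist_force: [-0.4, 0.1, -2.6]
grip_width: 0.486
```

Request:
send_rows --commands '[[[-1, 0.3, -1.5, -3, 0, 0, 0], [-1, 0.3, -1.5, -4.5, 0, 0, 0], [-1, 0.3, -1.5, -5.5, 0, 0, 0], [-1, 0.3, -1.5, -6, 0, 0, 0], [-1, 0.3, -1.5, -6, 0, 0, 0]]]'

```text
t: 38.4
ee_pos: [568.5, -24.1, 63.7]
ee_rot: [-0.005, -0.545, 0.838, 0.001]
wrist_force: [0.3, 0.5, -3.2]
grip_width: 0.481
```

Request:
send_rows --commands '[[[-1, 0, 0, -1, 0, 0, 0], [-1, 0, 0, -1.5, 0, 0, 0], [-1, 0, 0, -1.5, 0, 0, 0]]]'

```text
t: 38.7
ee_pos: [568.7, -24.1, 63.5]
ee_rot: [-0.004, -0.545, 0.838, 0.001]
wrist_force: [-2.5, -0.2, 8.1]
grip_width: 0.484
```

Request:
send_rows --commands '[[[1, 0, 0, 1, 0, 0, 0], [1, 0, 0, 1, 0, 0, 0], [1, 0, 0, 1, 0, 0, 0], [1, 0, 0, 1, 0, 0, 0], [1, 0, 0, 1, 0, 0, 0], [1, 0, 0, 1, 0, 0, 0], [1, 0, 0, 40, 0, 0, 0], [1, 0, 0, 85, 0, 0, 0]]]'

```text
t: 39.5
ee_pos: [567.0, -24.0, 147.5]
ee_rot: [-0.007, -0.545, 0.838, 0.003]
wrist_force: [1.7, 0.2, -0.2]
grip_width: 1.0
```

Request:
send_rows --commands '[[[1, 0, 0, 50, 0, 0, 0], [1, -140, -350, 80, 0, 0, 0], [1, -140, -350, 80, 0, 0, 0], [1, -140, -350, 80, 0, 0, 0], [1, -140, -350, 80, 0, 0, 0], [1, -140, -350, 80, 0, 0, 0], [1, -140, -350, 80, 0, 0, 0], [1, -140, -350, 80, 0, 0, 0]]]'

```text
t: 40.3
ee_pos: [436.3, -349.5, 225.5]
ee_rot: [-0.007, -0.546, 0.838, 0.003]
wrist_force: [1.6, -0.8, 0.2]
grip_width: 1.002
```

Request:
send_rows --commands '[[[1, -60, -60, 0, 0, 0, 0], [1, -60, -60, 0, 0, 0, 0], [1, -60, -60, 0, 0, 0, 0]]]'

```text
t: 40.6
ee_pos: [370.1, -414.7, 225.7]
ee_rot: [-0.008, -0.541, 0.841, 0.002]
wrist_force: [-0.4, -0.2, -0.5]
grip_width: 0.998
```

```bash
python3 - <<'E'
from ov import *
t,q=snap('top','t9'); a0=cv2.imread('pics/top0.png')
def f(im):
    c=np.hstack([cv2.resize(im[140:270,230:375],None,fx=2.75,fy=2.75,interpolation=cv2.INTER_CUBIC)])
    return cv2.convertScaleAbs(c,alpha=1.4)
o=t.copy()
draw(o,q,circ((643.4,29.4),19,115)); draw(o,q,circ((567.3,-23.2),21,105)); draw(o,q,sq((618,-99.2),22,-.4155,115))
sc=cv2.convertScaleAbs(t[200:340,50:200],alpha=1.2); sc=cv2.resize(sc,(255,238))
r1=np.hstack([f(a0),f(o)]); out=np.zeros((600,800,3),np.uint8); out[:r1.shape[0],:r1.shape[1]]=r1; out[360:598,:255]=sc
out[360:570,260:540]=cv2.resize(t,(280,210))
cv2.imwrite('pics/t9o.png',out)
E
```

```text
(no output)
```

View pics/t9o.png

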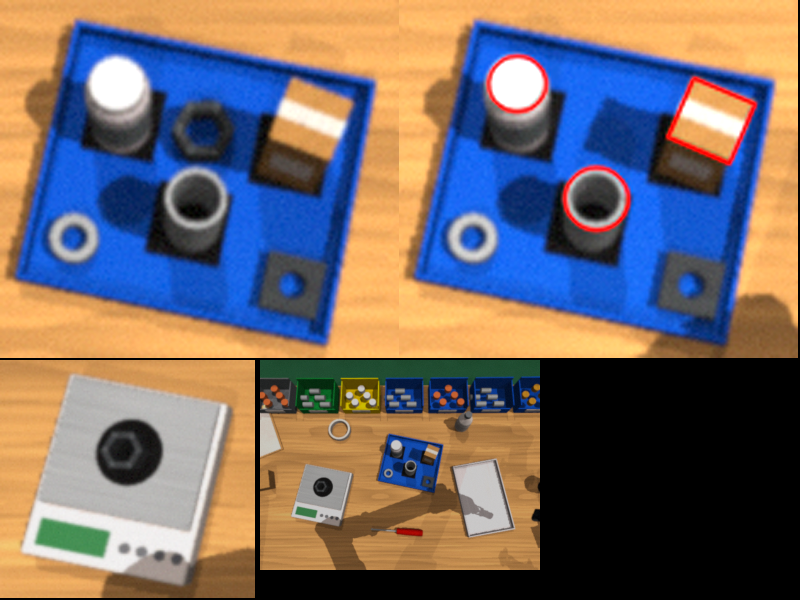

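The before and after views match. The can, carton and pipe are on their original outlines, the collar and flange have not moved, the nut is on the pad and the side tray is empty.

```bash
python3 -c "
from cell import manip
print(manip.job_done())"
```

```text
the job is handed in; nothing more can be done
None
```

The job is done and handed in at about 41 s of the 138 s allowed, with no verdict reported back. I stood the pipe, carton and spray can upright in the metal side tray, then laid the nut on the scale pad. After that I put the can, carton and pipe back upright on their original spots.

- **Tall things:** in the last top-camera picture, all three line up with their starting outlines to about a pixel (1–2 mm).
- **Nut:** it lies flat, centred on the pad to within about 2 mm in the wrist-camera picture.
- **Everything else:** the collar and flange are where they were, the side tray is empty and the gripper is clear of everything.
- **Forces:** wrist forces reported at the end of each move stayed at or below about 14 N.

No check failed. The only correction was to the nut's position: a close look moved my first estimate by about 3 mm before I gripped it.

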